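# Latch a movement carrier into the timing dock

## Robot

A 6-joint arm with a two-finger parallel gripper is mounted at the origin on the work surface. World frame = base frame: x ahead of the robot, y to its left, z up, the work surface at z = 0. Lengths are in m, angles in degrees, forces in N, time in s.
With the tool pointing down it reaches from about 0.275 to 0.725 m from the base axis. Payload 15.9 kg.
Tool frame: the origin (TCP) lies midway between the tips of the shut fingers; the grasp point (between the pads) lies manip.grip_point_offset behind it (manip.grip_point_offset is the distance from the TCP to the grasp point, in m); z points along the fingers, y is the line along which they close (so a half turn about z gives the same grasp; the last joint's range is limited). The gripper opens to 85 mm and grips with 20 to 120 N. Pads are 22 mm wide; open, the fingers measure 114 mm over their backs; the gripper's body (76 mm by 85 mm) begins 54 mm behind the grasp point. The pads swing forward as they close: fully open they stand 13 mm farther back than shut.
Start: joints at [69.958, 12.198, -1.971, 75.831, 0, 90], TCP at [0.171, 0.47, 0.231] pointing down, gripper open.
Joint ranges: [-170.91, 170.91], [-42.67, 98.43], [-65.05, 77.54], [-120.47, 116.71], [-90, 82.35], [-180, 180]. Speed limits (degrees/s): [108.29, 108.29, 136.94, 147.25, 180, 180].

## Interface

Orientations are given as [roll, pitch, yaw] about the fixed x, y, z axes, in that order (R = Rz(yaw) Ry(pitch) Rx(roll)).
In Python, from rig import manip gives the robot as it stands. The module is installed in compiled form; this text tells all that it offers.
- The arm moves only by the tool apply_moves, never from a script. Its argument "series" is a list of rows, each an object with "linear": the shift along the tool's x, y, z in units of 50 mm (1.0 is 50 mm), a list of three; "spin": the turn about the tool's z in units of 5 degrees (1.0 is 5 degrees); "gripper": the opening, from -1 (shut) to 1 (fully open). A call has 1 to 8 rows; each row is the pose to reach, as a shift and turn from the pose commanded when the call began, along the tool's axes at that moment; what a row does not reach only later rows make up. A row lasts 1/8 s, in which the tool goes at most 62.5 mm and 10.7 degrees, less where a joint would pass 70% of its speed; a pose out of reach is approached as far as the arm can. A call with a gripper value outside its range is refused whole. The fingers move at their own pace and stop on an object; "force" is the grip in N (left out, the last holds). Time passes only in rows, so rows that repeat a pose let the fingers close. It gives the time, the measured TCP pose, the force, the opening and the grip force at its end, in the units of the state.
- manip.observe(): the state, without advancing time (a new reading comes with each control period).
- manip.read_camera(name): name is "scene" or "top"; returns the picture (400x640x3 uint8, blue, green, red); there is no depth.
- manip.calibration(name): a dict with "fx", "fy", "cx", "cy" (pixels), "k1" (the pictures are not rectified: a ray, as slopes to the right and down, at radius r is drawn at 1 + k1 r^2 times it, then the intrinsics apply), "camera_from_world" (4x4, takes a point from world to camera coordinates). Camera axes: x right, y down, z forward; pixel columns grow to the right and rows downward; lengths in m; the calibration is good to about 2 mm. A picture is of the moment at which its call begins. calibration takes no time and is no camera call.
- manip.job_done(): hands the job in; it is judged then, once.
The state is a dict: "time_s": time; "q": joint angles; "dq": joint speeds; "tau": joint torques, N m; "position": TCP position; "orientation": TCP orientation; "contact_force": force on the tool from outside, world axes, zero at the start; "wrist_torque": the same for the moment, N m; "finger_gap": opening from 0.0 (shut) to 1.0 (fully open); "grip_force": force on a finger pad.
Only numpy, scipy, OpenCV 4.12 (cv2) and the standard library are available. Lean on these libraries where they do the work, as an engineer would, in place of code of your own. Each camera call takes 0.05 s, during which the arm holds its last target. There are 200 camera calls.

## Task

Pick up the black movement carrier by its upright post, lay it flat in the wide open mouth of the dock's channel, toothed end inwards, and push it along until the sprung pawl clicks in behind its tooth and holds it against the sprung plunger when you let go. Push gently: go little further than the click, never drive the plunger to the end of its travel or ram the carrier against the dock. Leave everything else on the bench where it is.

Things in the scene. Friction and masses are not known exactly. Their poses are not given: they have to be found in the camera images.
- carrier: Movement carrier: loose black plate 90 (x) x 46 (y) x 10 mm, 0.13 to 0.25 kg. Origin: centre of the underside; x points to its nose, which goes into the dock first; z up. On its middle a brass watch movement (29 mm across, top at 14 mm); near its rear an upright aluminium grip post.
- post_top (a point): Centre of the top of the carrier's grip post (carrier x = -28 mm), 48 mm above the carrier's underside; axes as the carrier's. The post is 14 mm thick (x), 24 mm wide (y) and stands 38 mm above the plate. Gripped across its 14 mm (fingers one before, one behind, along x) it resists the push best; bearing down on it while pushing adds drag.
- tooth (a point): Middle of the rear face of the carrier's tooth, on its left (+y) edge at carrier x = 27 mm. The left edge has a notch 10 mm deep from x = -1 to 27 mm; the tooth is what stands in front of it, x = 27 to 45 mm, its nose corner bevelled. The pawl drops into the notch behind it.
- dock: Dock: fixed aluminium base 280 x 110 x 8 mm with grey rails forming an open-topped channel along its x axis. Origin: on the channel's centre line at the base's underside; x points into the channel; the base runs from x = -160 (mouth, robot side) to +120 mm. Channel floor 8 mm above the origin.
- dock_mouth (a point): Point on the channel floor where the carrier's origin can be laid: dock x = -100 mm, on the centre line; x points into the channel. The mouth is 62 mm wide between rails 10 mm high, from dock x = -155 to -50 mm, then tapers to 49 mm at x = -20 mm.
- throat (a point): Point on the channel floor at dock x = -20 mm: from here on the channel is 49 mm wide and lips overhang its edges (underside 12.5 mm, top 16.5 mm above the floor, 37 mm clear between them), so the carrier can only slide in from the mouth.
- dock_end (a point): Far end of the channel floor, dock x = +120 mm. Near it a dark steel stop head is clamped on the dock, at a different x each time and not measured: the latched carrier's origin lies at dock x = 14 to 40 mm. On its left (+y) is a steel pawl, hinged at its mouth-side end and sprung into the channel; across the channel a sprung brass plunger.
- plunger (a joint): How far the plunger is pressed in, m: 0 free, about 0.005 with the carrier latched, bottoms at 0.014. Pushes back with 5 N + 0.5 N per mm; presses an unlatched carrier back out. The pawl drags by 2 to 5 N from 23 mm before the latched place on, and clicks in at 0.005 to 0.006, its drag then dropping. Pushing to 0.007 or 0.008 is enough, over 0.011 too far.
- turret: bystander, leave alone: screwdriver turret, a grey and black round stand 76 mm across and 108 mm tall with five thin drivers; origin at the middle of its underside
- loupe: bystander, leave alone: black eye loupe, 38 mm across, 32 mm tall, standing; origin at the middle of its underside
- dish: bystander, leave alone: shallow white parts dish, 68 mm across, 14 mm tall; origin at the middle of its underside
- driver: bystander, leave alone: small screwdriver lying, 100 mm long; origin at the middle of its underside
- tweezers: bystander, leave alone: steel tweezers lying, about 125 mm long, 5 mm high; origin at the middle of its underside
- tin: bystander, leave alone: flat black round tin, 64 mm across, 18 mm tall; origin at the middle of its underside
- clamp: bystander, leave alone: small steel movement clamp, 90 x 36 x 20 mm; origin at the middle of its underside

How it is judged (in metres and radians):
On the way:
1. the carrier lies flat in the mouth of the channel, short of the plunger (x of carrier in the frame of dock between -0.16 and -0.035 m and y of carrier in the frame of dock between -0.012 and 0.012 m and z of carrier in the frame of dock between 0.005 and 0.011 m and value of joint plunger below 0.0015 m), for 0.1 s.
At the end, for the whole second after the job is handed in: The carrier, let go, rests flat (3.4 degrees) in the far channel (origin at dock x 8 to 46 mm, within 6 mm of the centre line, at most 3 mm off the floor), held by the pawl against the plunger, which stays pressed in by 3.5 to 7.5 mm (value of joint plunger between 0.0035 and 0.0075 m and x of carrier in the frame of dock between 0.008 and 0.046 m and y of carrier in the frame of dock between -0.006 and 0.006 m and z of carrier in the frame of dock below 0.011 m and angle between carrier's own z axis and vertical below 0.06 rad and linear speed of carrier below 0.01 m/s and contact force between the fingers and carrier below 0.1 N); the robot touches nothing.
It fails at once if the plunger is driven nearly to the end of its travel (over 11 mm) (value of joint plunger above 0.011 m).
It fails at once if the carrier is rammed against the dock's base, rails or lips (over 60 N) (contact force between carrier and dock above 60 N).
It fails at once if another thing on the bench is disturbed (moved over 20 mm) (distance of any of turret, loupe, dish, driver, tweezers, tin, clamp from where it was at the start of the episode above 0.02 m).
It also fails if it takes over 72 s, if anything falls off the work surface, if the arm or the gripper's body presses on something with over 40 N, if the wrist force passes 120 N, or if a joint passes its speed limit or range.

## Working session

There is one attempt and no reset: what is moved stays moved. The work goes in short steps, Python scripts to look and compute and a tool call to move; the robot and the scene stay as the last step left them, time stands still between calls to the robot, and variables do not carry over. Pictures are saved under pics/ and viewed, at most 10 in all, crops included, and the job is handed in when it is done.

Besides the shell and the picture viewer there is one more tool, called after "Emit:" by a JSON object that holds its "method" and its "body", one argument or row to a line. apply_moves: Moves the arm, as the interface text tells. Its arguments: {"type":"object","properties":{"series":{"type":"array"},"force":{"type":"number"}},"required":["series"]}

```bash
mkdir -p pics; python3 - <<'E'
from rig import manip
import cv2,numpy as np
np.set_printoptions(precision=4,suppress=True)
for n in("scene","top"):
    cv2.imwrite(f"pics/{n}0.png",manip.read_camera(n)); c=manip.calibration(n); print(n,c)
print(manip.observe(),manip.grip_point_offset)
E
```

```text
scene {'fx': 385.16109896931374, 'fy': 385.16109896931374, 'cx': 319.7526543094534, 'cy': 200.99580635104383, 'k1': -0.04630496980795858, 'camera_from_world': array([[-0.6809,  0.7323,  0.0104,  0.4153],
       [ 0.6041,  0.5697, -0.5572, -0.3056],
       [-0.414 , -0.3731, -0.8303,  1.2997],
       [ 0.    ,  0.    ,  0.    ,  1.    ]])}
top {'fx': 514.9717480082259, 'fy': 514.9717480082259, 'cx': 323.6178298272413, 'cy': 198.37939880886483, 'k1': 0.021888190508779916, 'camera_from_world': array([[ 0.0305, -0.9995,  0.0051, -0.0268],
       [-0.9815, -0.0309, -0.189 ,  0.5914],
       [ 0.1891,  0.0008, -0.982 ,  1.3151],
       [ 0.    ,  0.    ,  0.    ,  1.    ]])}
{'time_s': 0.1, 'q': array([69.9571, 12.2212, -2.0028, 75.8328,  0.001 , 90.0018]), 'dq': array([-0.0379,  0.0238,  0.0842,  0.0099, -0.0441, -0.0295]), 'tau': array([ -0.0004, -68.725 ,  48.7805,   0.0122,  -0.    ,   0.    ]), 'position': array([0.1713, 0.4694, 0.2309]), 'orientation': array([-179.9432,   -0.001 ,  159.9553]), 'contact_force': array([-0.0295,  0.1682,  0.1503]), 'wrist_torque': array([ 0.0106, -0.0426, -0.0021]), 'grip_force': 0.0, 'finger_gap': 1.0040226838689348} 0.0187
```

View pics/scene0.png

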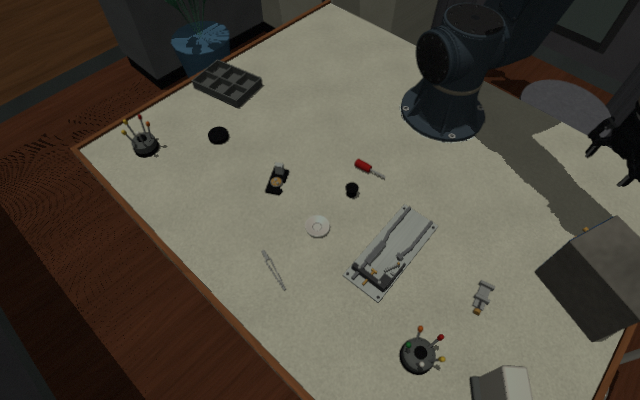

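View pics/top0.png

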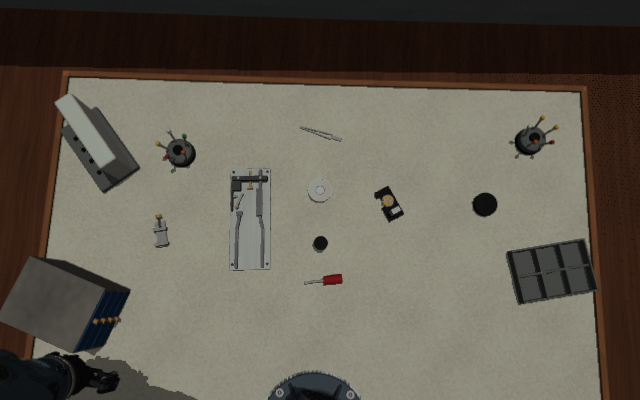

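The scene picture shows the carrier at about (277,180), with the dock spanning (345,275) to (437,225). The top picture shows the carrier at about (389,204), with its post near (397,211), and the dock from (230,168) to (271,270), mouth towards the robot. Next I'll enlarge both.

```bash
cat > h.py <<'E'
import cv2,numpy as np
from rig import manip
from scipy.optimize import least_squares
def crop(img,x0,y0,w,h,s,step=5):
    o=cv2.resize(img[y0:y0+h,x0:x0+w],None,fx=s,fy=s,interpolation=cv2.INTER_CUBIC)
    o=cv2.convertScaleAbs(o,alpha=1.3,beta=15)
    for x in range(x0-x0%step+step,x0+w,step):
        p=int((x-x0+.5)*s); cv2.line(o,(p,0),(p,5 if x%10 else 10),(0,0,255),1)
        if x%10==0: cv2.putText(o,str(x),(p-12,22),0,.4,(0,0,255),1)
    for y in range(y0-y0%step+step,y0+h,step):
        p=int((y-y0+.5)*s); cv2.line(o,(0,p),(5 if y%10 else 10,p),(0,0,255),1)
        if y%10==0: cv2.putText(o,str(y),(12,p+4),0,.4,(0,0,255),1)
    return o
def proj(n,P):
    c=manip.calibration(n);T=c["camera_from_world"];p=np.atleast_2d(P)@T[:3,:3].T+T[:3,3]
    s=p[:,:2]/p[:,2:];s=s*(1+c["k1"]*(s**2).sum(1,keepdims=True))
    return s*[c["fx"],c["fy"]]+[c["cx"],c["cy"]]
def tri(pt,ps):
    r=least_squares(lambda P:np.r_[proj("top",P)[0]-pt,proj("scene",P)[0]-ps],[.45,0,.02])
    return r.x,r.fun
def onplane(n,px,z):
    return np.r_[least_squares(lambda P:proj(n,[*P,z])[0]-px,[.45,0]).x,z]
E
python3 - <<'E'
from h import *
t=cv2.imread("pics/top0.png");s=cv2.imread("pics/scene0.png")
cv2.imwrite("pics/car.png",np.hstack([crop(t,368,178,44,50,9),np.zeros((450,4,3),np.uint8),crop(s,257,156,44,50,9)]))
cv2.imwrite("pics/dt.png",crop(t,218,162,66,115,5)); cv2.imwrite("pics/ds.png",crop(s,338,200,108,104,5.7))
a=cv2.imread("pics/dt.png");b=crop(s,338,200,105,115,4.3);h=max(a.shape[0],b.shape[0])
f=lambda i:cv2.copyMakeBorder(i,0,h-i.shape[0],0,4,0)
o=np.hstack([f(a),f(b)]);print(o.shape);cv2.imwrite("pics/dock.png",o)
E
```

```text
(575, 790, 3)
```

View pics/car.png

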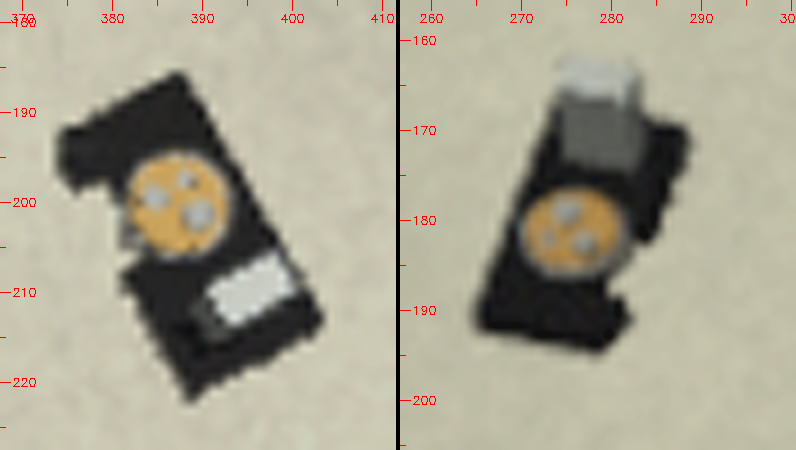

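View pics/dock.png

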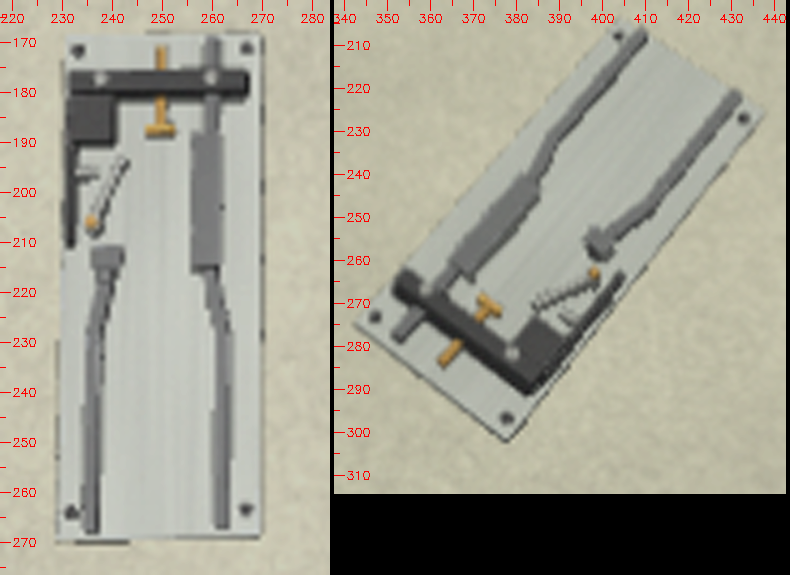

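The carrier crop shows the post top centred at top (395.5,209.6) and scene (278.6,164.7). Its plate corners in the top view are (388.3,185.5), (403.5,213.1) and (388.6,222.2). In the dock crop, the base corners in the top view are (230.1,168.1), (270.3,168.1), (270.1,268.9) and (228.7,268.9), and the pawl is on the left.

```bash
python3 - <<'E'
from h import *
np.set_printoptions(precision=4,suppress=True)
def pr(l,a): 
    P,r=tri(*a);print(l,P,r.round(1));return P
pr("post",((395.5,209.6),(278.6,164.7)))
T=[(390.1,210),(398.2,205.3),(400.8,209.5),(392.8,213.9)]
S=[(282.7,167.2),(273.8,166.1),(274.6,161.8),(283.2,163.5)]
# post corners order: front-left, front-right, rear-right, rear-left
for a in zip(T,S): pr("pc",a)
pr("noseR",((388.3,185.5),(264.8,191.5))); pr("rearL",((388.6,222.2),(288.7,170)))
pr("mov",((387.5,200),(275.7,181)))
sT=[(233.1,171.7),(266.9,171.1),(266.7,263.5),(231.7,263.9)];sS=[(377.7,296.7),(347,273.2),(403.3,207.6),(432.6,226.9)]
for a in zip(sT,sS): pr("screw",a)
dT=[(230.1,168.1),(270.3,168.1),(270.1,268.9),(228.7,268.9)];dS=[(378.4,301.8),(342.4,274.6),(404,205.3),(437.7,225.5)]
for a in zip(dT,dS): pr("dc",a)
def pose(p,L): c,s=np.cos(p[2]),np.sin(p[2]);L=np.array(L,float);return np.c_[p[0]+c*L[:,0]-s*L[:,1],p[1]+s*L[:,0]+c*L[:,1],p[3]+L[:,2]]
D=[(.12,.055,.008),(.12,-.055,.008),(-.16,-.055,.008),(-.16,.055,.008)]
r=least_squares(lambda p:np.r_[(proj("top",pose(p,D))-dT).ravel(),(proj("scene",pose(p,D))-dS).ravel()],[.45,.15,0,0],x_scale=.01)
print("dock",r.x[:2],np.degrees(r.x[2]),r.x[3],r.fun.round(1))
C=[(-.021,.012,.048),(-.021,-.012,.048),(-.035,-.012,.048),(-.035,.012,.048),(.045,-.023,.01),(-.045,.023,.01),(-.045,-.023,.01),(0,0,.014)]
cT=T+[(388.3,185.5),(388.6,222.2),(403.5,213.1),(387.5,200)];cS=S+[(264.8,191.5),(288.7,170)]+[(275.7,181)]
f=lambda p:np.r_[(proj("top",pose(p,C))-cT).ravel(),(proj("scene",pose(p,C[:6]+C[7:]))-cS).ravel()]
r=least_squares(f,[.45,-.1,.5,0],x_scale=.01)
print("car",r.x[:2],np.degrees(r.x[2]),r.x[3],r.fun.round(1)); print(pose(r.x,[(-.028,0,.048)]))
E
```

```text
post [ 0.5685 -0.2005  0.0491] [-0.2  0.1 -0.2 -0.1]
pc [ 0.5669 -0.1859  0.0488] [-0.3  0.2 -0.4 -0.1]
pc [ 0.5807 -0.2079  0.0475] [-0.2  0.1 -0.3 -0.1]
pc [ 0.5694 -0.215   0.0506] [ 0. -0.  0.  0.]
pc [ 0.5567 -0.1935  0.0498] [-0.1  0.1 -0.2 -0. ]
noseR [ 0.6425 -0.1856  0.0075] [-0.4  0.3 -0.5 -0.1]
rearL [ 0.5408 -0.1886  0.0092] [ 0.2 -0.2  0.3  0.1]
mov [ 0.6    -0.183   0.0181] [-0.2  0.1 -0.2 -0. ]
screw [0.6679 0.2443 0.0128] [ 0.2 -0.1  0.2  0. ]
screw [0.6726 0.1509 0.0132] [ 0.1 -0.1  0.1  0. ]
screw [0.418  0.1382 0.0129] [ 0.2 -0.1  0.2  0. ]
screw [0.414  0.2321 0.0126] [ 0.1 -0.   0.1  0. ]
dc [0.6774 0.2533 0.0143] [ 0. -0.  0.  0.]
dc [0.682  0.1432 0.0089] [-0.2  0.1 -0.2 -0. ]
dc [0.4039 0.1309 0.0019] [-0.3  0.1 -0.4 -0.1]
dc [0.4004 0.2396 0.012 ] [-0.  0. -0. -0.]
dock [0.5608 0.1928] 2.7026816211548463 0.00043197104953328 [ 0.4  0.3 -0.2 -0.3 -0.4  0.1 -0.   0.8 -0.5  1.  -0.4  0.4 -0.  -1.6
  0.2  0.3]
car [ 0.5935 -0.1862] 29.709077509694623 0.0010306950809521281 [-0.2 -0.7 -0.4 -0.2 -0.4  0.2 -0.3 -0.  -0.8 -0.5  0.3 -1.1  0.   0.3
  0.9  2.7 -1.   0.3 -0.2 -0.1  0.4  0.5 -0.2  0.3 -0.6 -0.2 -0.2  0.1
  0.7 -1.3]
[[ 0.5692 -0.2001  0.049 ]]
```

Emit:
{"method": "apply_moves", "body": {
  "series": [
    {"linear": [-0.5,-0.4,0],"spin": 0.5,"gripper": 1},
    {"linear": [-1.4,-1.15,0],"spin": 1,"gripper": 1},
    {"linear": [-2.3,-1.9,0],"spin": 1.8,"gripper": 1},
    {"linear": [-3.2,-2.6,0],"spin": 2.5,"gripper": 1},
    {"linear": [-4.1,-3.35,0],"spin": 3.5,"gripper": 1},
    {"linear": [-5,-4.1,0],"spin": 4.5,"gripper": 1},
    {"linear": [-5.9,-4.8,0],"spin": 5.5,"gripper": 1},
    {"linear": [-6.8,-5.6,0],"spin": 6,"gripper": 1}
  ]
}}

```text
time_s: 1.1
position: [0.3954, 0.0884, 0.2312]
orientation: [180.0, -0.0, 129.8]
contact_force: [1.6, 0.5, 0.3]
finger_gap: 0.995
grip_force: 0.0
```

```bash
cat > go.py <<'E'
import sys,numpy as np
from rig import manip
s=manip.observe();p=s["position"];y=s["orientation"][2]
t=np.array([float(a) for a in sys.argv[1:4]]);ty=float(sys.argv[4]);d=t-p;a=np.radians(y)
ux=np.array([np.cos(a),np.sin(a)]);uy=np.array([np.sin(a),-np.cos(a)])
print(s["time_s"],p.round(4),s["orientation"].round(2),"F",s["contact_force"].round(1),"gap",round(s["finger_gap"],3),"grip",s["grip_force"].round(1))
print("lin",(np.array([ux@d[:2],uy@d[:2],-d[2]])/.05).round(3),"spin",round(((y-ty+180)%360-180)/5,2))
E
python3 go.py .569 -.2003 .13 119.7
```

```text
Traceback (most recent call last):
  File "go.py", line 6, in <module>
    print(s["time_s"],p.round(4),s["orientation"].round(2),"F",s["contact_force"].round(1),"gap",round(s["finger_gap"],3),"grip",s["grip_force"].round(1))
                                                                                                                                 ^^^^^^^^^^^^^^^^^^^^^
AttributeError: 'float' object has no attribute 'round'
```

```bash
sed -i 's/s\["grip_force"\].round(1)/round(s["grip_force"],1)/' go.py; python3 go.py .569 -.2003 .13 119.7
```

```text
1.1 [0.3954 0.0884 0.2312] [ 1.7999e+02 -1.0000e-02  1.2985e+02] F [1.6 0.5 0.3] gap 0.995 grip 0.0
lin [-6.658 -1.033  2.025] spin 2.03
```

Emit:
{"method": "apply_moves", "body": {
  "series": [
    {"linear": [-1.1,-0.17,0],"spin": 0.5,"gripper": 1},
    {"linear": [-2.2,-0.34,0],"spin": 1,"gripper": 1},
    {"linear": [-3.3,-0.5,0],"spin": 1.5,"gripper": 1},
    {"linear": [-4.4,-0.68,0.3],"spin": 2,"gripper": 1},
    {"linear": [-5.5,-0.85,0.8],"spin": 2,"gripper": 1},
    {"linear": [-6.3,-1,1.5],"spin": 2,"gripper": 1},
    {"linear": [-6.68,-1.03,2],"spin": 2,"gripper": 1},
    {"linear": [-6.68,-1.03,2],"spin": 2,"gripper": 1}
  ]
}}

```text
time_s: 2.1
position: [0.5687, -0.1994, 0.1288]
orientation: [-179.8, -0.2, 119.9]
contact_force: [-0.8, 0.6, 0.9]
finger_gap: 1.001
grip_force: 0.0
```

```bash
python3 go.py .569 -.2003 .030 119.7; python3 - <<'E'
from h import *
s=manip.read_camera("scene");t=manip.read_camera("top")
cv2.imwrite("pics/pre.png",np.hstack([crop(t,360,170,65,70,6),crop(s,245,130,65,70,6)]))
E
```

```text
2.1 [ 0.5687 -0.1994  0.1288] [-179.84   -0.18  119.88] F [-0.8  0.6  0.9] gap 1.001 grip 0.0
lin [-0.018 -0.004  1.976] spin 0.04
```

View pics/pre.png

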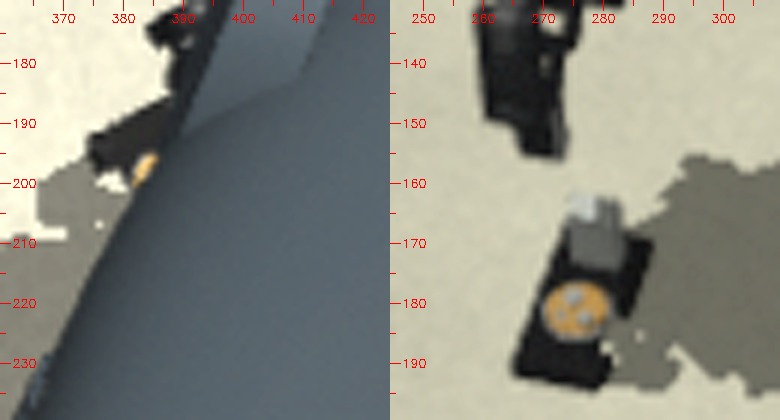

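The wrist hides most of the top view. In the scene view the front finger stands straight above the nose side of the post, whose top is still at (278,165), so I can descend.

Emit:
{"method": "apply_moves", "body": {
  "series": [
    {"linear": [-0.02,0,0.4],"spin": 0,"gripper": 1},
    {"linear": [-0.02,0,0.9],"spin": 0,"gripper": 1},
    {"linear": [-0.02,0,1.4],"spin": 0,"gripper": 1},
    {"linear": [-0.02,0,1.8],"spin": 0,"gripper": 1},
    {"linear": [-0.02,0,2.1],"spin": 0,"gripper": 1},
    {"linear": [-0.02,0,2.1],"spin": 0,"gripper": 0.2},
    {"linear": [-0.02,0,2.1],"spin": 0,"gripper": -0.2},
    {"linear": [-0.02,0,2.1],"spin": 0,"gripper": -0.4}
  ],
  "force": 40
}}

```text
time_s: 3.2
position: [0.5709, -0.1999, 0.0272]
orientation: [180.0, 0.1, 120.0]
contact_force: [0.8, -0.7, -0.6]
finger_gap: 0.378
grip_force: 0.0
```

Emit:
{"method": "apply_moves", "body": {
  "series": [
    {"linear": [0,0,0],"spin": 0,"gripper": -0.6},
    {"linear": [0,0,0],"spin": 0,"gripper": -0.7},
    {"linear": [0,0,0],"spin": 0,"gripper": -0.8},
    {"linear": [0,0,0],"spin": 0,"gripper": -1},
    {"linear": [0,0,0],"spin": 0,"gripper": -1},
    {"linear": [0,0,0],"spin": 0,"gripper": -1}
  ]
}}

```text
time_s: 3.95
position: [0.5705, -0.2, 0.0268]
orientation: [180.0, 0.0, 120.0]
contact_force: [-3.0, -0.5, 7.1]
finger_gap: 0.155
grip_force: 39.3
```

```bash
python3 go.py .569 -.2003 .024 119.7
```

```text
3.95 [ 0.5705 -0.2     0.0268] [1.7999e+02 3.0000e-02 1.1995e+02] F [-3.  -0.5  7.1] gap 0.155 grip 39.3
lin [ 0.009 -0.028  0.056] spin 0.05
```

Emit:
{"method": "apply_moves", "body": {
  "series": [
    {"linear": [0,0,-0.1],"spin": 0,"gripper": -1},
    {"linear": [0,0,-0.4],"spin": 0,"gripper": -1},
    {"linear": [0,0,-0.9],"spin": 0,"gripper": -1},
    {"linear": [0,0,-1.4],"spin": 0,"gripper": -1},
    {"linear": [0,0,-1.8],"spin": 0,"gripper": -1},
    {"linear": [0,0,-2.1],"spin": 0,"gripper": -1},
    {"linear": [0,0,-2.2],"spin": 0,"gripper": -1},
    {"linear": [0,0,-2.2],"spin": 0,"gripper": -1}
  ]
}}

```text
time_s: 4.95
position: [0.5703, -0.1998, 0.1362]
orientation: [180.0, -0.0, 120.0]
contact_force: [0.0, -0.3, -2.6]
finger_gap: 0.154
grip_force: 39.3
```

```bash
python3 go.py .4331 .1866 .10 92.75
```

```text
4.95 [ 0.5703 -0.1998  0.1362] [180.    -0.   119.96] F [ 0.  -0.3 -2.6] gap 0.154 grip 39.3
lin [8.066 1.481 0.725] spin 5.44
```

Emit:
{"method": "apply_moves", "body": {
  "series": [
    {"linear": [0.5,0.1,0],"spin": 0.3,"gripper": -1},
    {"linear": [1.3,0.24,0],"spin": 0.8,"gripper": -1},
    {"linear": [2.2,0.4,0],"spin": 1.5,"gripper": -1},
    {"linear": [3.1,0.57,0],"spin": 2.2,"gripper": -1},
    {"linear": [4.0,0.73,0],"spin": 2.9,"gripper": -1},
    {"linear": [4.9,0.9,0],"spin": 3.5,"gripper": -1},
    {"linear": [5.8,1.07,0],"spin": 4.1,"gripper": -1},
    {"linear": [6.5,1.2,0],"spin": 4.6,"gripper": -1}
  ]
}}

```text
time_s: 5.95
position: [0.4588, 0.1131, 0.1356]
orientation: [-179.9, -0.0, 96.9]
contact_force: [0.1, -0.4, -1.4]
finger_gap: 0.157
grip_force: 39.2
```

```bash
python3 go.py .4331 .1866 .10 92.75
```

```text
5.95 [0.4588 0.1131 0.1356] [-179.93   -0.     96.9 ] F [ 0.1 -0.4 -1.4] gap 0.157 grip 39.2
lin [ 1.521 -0.334  0.712] spin 0.83
```

Emit:
{"method": "apply_moves", "body": {
  "series": [
    {"linear": [0.5,-0.1,0],"spin": 0.3,"gripper": -1},
    {"linear": [1.0,-0.22,0],"spin": 0.6,"gripper": -1},
    {"linear": [1.35,-0.3,0.1],"spin": 0.8,"gripper": -1},
    {"linear": [1.55,-0.33,0.3],"spin": 0.83,"gripper": -1},
    {"linear": [1.55,-0.33,0.55],"spin": 0.83,"gripper": -1},
    {"linear": [1.55,-0.33,0.7],"spin": 0.83,"gripper": -1},
    {"linear": [1.55,-0.33,0.7],"spin": 0.83,"gripper": -1}
  ]
}}

```text
time_s: 6.82
position: [0.434, 0.1859, 0.1006]
orientation: [-179.9, 0.0, 92.8]
contact_force: [0.5, 0.4, -1.9]
finger_gap: 0.153
grip_force: 39.2
```

```bash
python3 go.py .4331 .1866 .036 92.75; python3 - <<'E'
from h import *
s=manip.read_camera("scene");t=manip.read_camera("top")
cv2.imwrite("pics/mouth.png",np.hstack([crop(t,210,160,65,115,5),crop(s,345,180,90,115,5)]))
E
```

```text
6.825 [0.434  0.1859 0.1006] [-1.7993e+02  3.0000e-02  9.2770e+01] F [ 0.5  0.4 -1.9] gap 0.153 grip 39.2
lin [ 0.014 -0.017  1.291] spin 0.0
```

View pics/mouth.png

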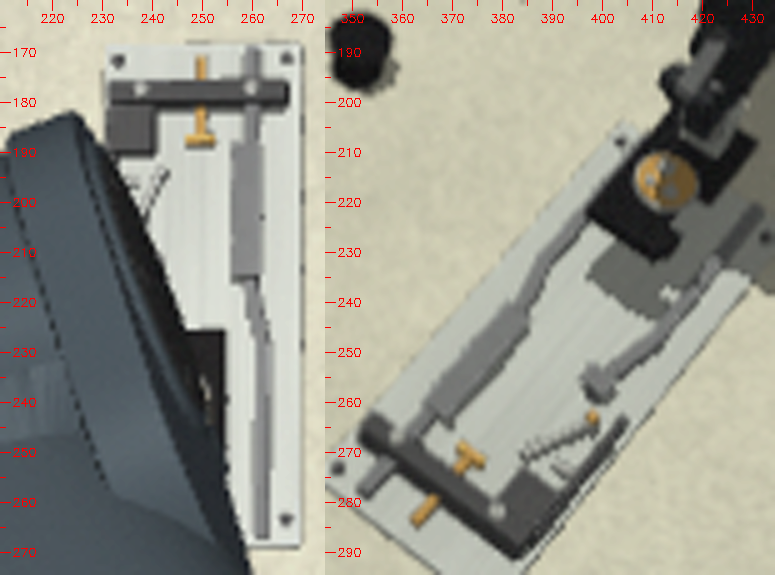

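The carrier is hanging above the mouth with its nose inwards. Its nose-right corner is at top (254.4,225.5) and scene (397.5,221.5). I'll compare that with the prediction.

```bash
python3 - <<'E'
from h import *
a=np.radians(2.77);R=np.array([[np.cos(a),-np.sin(a)],[np.sin(a),np.cos(a)]])
for z in(.0838,.0738):
    P=np.r_[np.array([.434,.1859])+R@[.073,-.023],z];print(z,proj("top",P),proj("scene",P))
P,r=tri((254.4,225.5),(397.5,221.5));print(P,r)
print("dock y of obs corner",R.T@(P[:2]-[.561,.1927]))
# dock mouth inner edges in top: rail right inner at z=.018
for y in(-.031,.031):
  for x in(-.14,-.06): print(x,y,proj("top",np.r_[np.array([.561,.1927])+R@[x,y],.018]))
E
```

```text
0.0838 [[254.91444701 226.20357313]] [[396.88226484 220.83243048]]
0.0738 [[255.3990088  226.72665215]] [[396.17837243 222.87932909]]
[0.50938977 0.16838736 0.08471366] [-0.25022867  0.10789299 -0.25508331 -0.05621302]
dock y of obs corner [-0.05272488 -0.02179007]
-0.14 -0.031 [[260.51306153 261.35822102]]
-0.06 -0.031 [[260.68495071 231.60170257]]
-0.14 0.031 [[237.26564469 261.78421917]]
-0.06 0.031 [[237.69575476 232.00326605]]
```

Emit:
{"method": "apply_moves", "body": {
  "series": [
    {"linear": [0,0,0.15],"spin": 0,"gripper": -1},
    {"linear": [0,0,0.4],"spin": 0,"gripper": -1},
    {"linear": [0,0,0.7],"spin": 0,"gripper": -1},
    {"linear": [0,0,0.95],"spin": 0,"gripper": -1},
    {"linear": [0,0,1.1],"spin": 0,"gripper": -1},
    {"linear": [0,0,1.18],"spin": 0,"gripper": -1},
    {"linear": [0,0,1.22],"spin": 0,"gripper": -1},
    {"linear": [0,0,1.22],"spin": 0,"gripper": -1}
  ]
}}

```text
time_s: 7.92
position: [0.4344, 0.1867, 0.0405]
orientation: [180.0, -0.0, 92.8]
contact_force: [-0.3, -0.5, -1.8]
finger_gap: 0.156
grip_force: 39.2
```

Emit:
{"method": "apply_moves", "body": {
  "series": [
    {"linear": [0,0,0.02],"spin": 0,"gripper": -1},
    {"linear": [0,0,0.04],"spin": 0,"gripper": -1},
    {"linear": [0,0,0.04],"spin": 0,"gripper": -1}
  ]
}}

```text
time_s: 8.3
position: [0.4343, 0.1867, 0.0383]
orientation: [180.0, -0.0, 92.8]
contact_force: [0.0, 0.2, -1.3]
finger_gap: 0.151
grip_force: 39.2
```

Emit:
{"method": "apply_moves", "body": {
  "series": [
    {"linear": [0,0,0.02],"spin": 0,"gripper": -1},
    {"linear": [0,0,0.04],"spin": 0,"gripper": -1},
    {"linear": [0,0,0.04],"spin": 0,"gripper": -1}
  ]
}}

```text
time_s: 8.68
position: [0.4342, 0.1866, 0.0362]
orientation: [-180.0, 0.0, 92.8]
contact_force: [0.4, -0.2, -1.4]
finger_gap: 0.159
grip_force: 39.2
```

Emit:
{"method": "apply_moves", "body": {
  "series": [
    {"linear": [0,0,0.01],"spin": 0,"gripper": -1},
    {"linear": [0,0,0.02],"spin": 0,"gripper": -1},
    {"linear": [0,0,0.02],"spin": 0,"gripper": -1}
  ]
}}

```text
time_s: 9.05
position: [0.4342, 0.1866, 0.0353]
orientation: [-180.0, 0.0, 92.8]
contact_force: [-0.3, 1.0, -2.1]
finger_gap: 0.155
grip_force: 39.2
```

Emit:
{"method": "apply_moves", "body": {
  "series": [
    {"linear": [0,0,0.01],"spin": 0,"gripper": -1},
    {"linear": [0,0,0.02],"spin": 0,"gripper": -1},
    {"linear": [0,0,0.02],"spin": 0,"gripper": -1}
  ]
}}

```text
time_s: 9.43
position: [0.4343, 0.1867, 0.0348]
orientation: [180.0, -0.0, 92.8]
contact_force: [-3.5, -2.0, 10.7]
finger_gap: 0.155
grip_force: 40.9
```

Emit:
{"method": "apply_moves", "body": {
  "series": [
    {"linear": [0,0,0.005],"spin": 0,"gripper": -1},
    {"linear": [0,0,0.01],"spin": 0,"gripper": -1},
    {"linear": [0,0,0.01],"spin": 0,"gripper": -1}
  ]
}}

```text
time_s: 9.8
position: [0.4343, 0.1867, 0.0348]
orientation: [180.0, -0.0, 92.8]
contact_force: [-8.6, -3.2, 22.9]
finger_gap: 0.152
grip_force: 42.6
```

Contact is at the expected height. I'll let go briefly so the carrier lies flat without preload, then regrip.

Emit:
{"method": "apply_moves", "body": {
  "series": [
    {"linear": [0,0,-0.02],"spin": 0,"gripper": -1},
    {"linear": [0,0,-0.03],"spin": 0,"gripper": -0.5},
    {"linear": [0,0,-0.03],"spin": 0,"gripper": -0.5},
    {"linear": [0,0,-0.03],"spin": 0,"gripper": -0.5},
    {"linear": [0,0,-0.03],"spin": 0,"gripper": -1},
    {"linear": [0,0,-0.03],"spin": 0,"gripper": -1},
    {"linear": [0,0,-0.03],"spin": 0,"gripper": -1},
    {"linear": [0,0,-0.03],"spin": 0,"gripper": -1}
  ],
  "force": 30
}}

```text
time_s: 10.8
position: [0.4343, 0.1867, 0.0353]
orientation: [180.0, -0.0, 92.8]
contact_force: [0.5, 0.9, 1.0]
finger_gap: 0.161
grip_force: 29.6
```

```bash
python3 - <<'E'
from h import *
s=manip.read_camera("scene");t=manip.read_camera("top")
cv2.imwrite("pics/laid.png",np.hstack([crop(t,215,205,65,70,6),crop(s,375,185,65,70,6)]))
E
python3 go.py .4824 .189 .036 92.75
```

```text
10.9 [0.4343 0.1867 0.0353] [179.99  -0.    92.81] F [ 0.6 -0.5  0.4] gap 0.157 grip 29.6
lin [-0.001  0.962 -0.013] spin 0.01
```

View pics/laid.png

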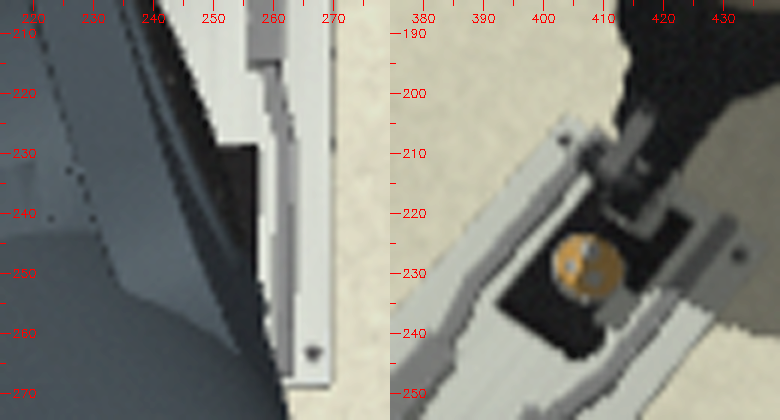

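The carrier lies flat in the mouth. Its right edge is at top col 257.3 with the rail inner edge at about 260, so it's centred to about 1 mm. I'll estimate the plunger's position and advance gently into the taper.

Emit:
{"method": "apply_moves", "body": {
  "series": [
    {"linear": [0,0.05,0],"spin": 0,"gripper": -1},
    {"linear": [0,0.1,0],"spin": 0,"gripper": -1},
    {"linear": [0,0.15,0],"spin": 0,"gripper": -1},
    {"linear": [0,0.2,0],"spin": 0,"gripper": -1},
    {"linear": [0,0.25,0],"spin": 0,"gripper": -1},
    {"linear": [0,0.3,0],"spin": 0,"gripper": -1},
    {"linear": [0,0.35,0],"spin": 0,"gripper": -1},
    {"linear": [0,0.4,0],"spin": 0,"gripper": -1}
  ]
}}

```text
time_s: 11.9
position: [0.4536, 0.1876, 0.0353]
orientation: [-179.9, -0.0, 92.8]
contact_force: [-5.5, -0.1, 7.3]
finger_gap: 0.157
grip_force: 30.6
```

```bash
python3 go.py .4824 .189 .036 92.75; python3 - <<'E'
from h import *
P,r=tri((249.5,188),(373.5,269.8));print(P,r)
a=np.radians(2.75);R=np.array([[np.cos(a),-np.sin(a)],[np.sin(a),np.cos(a)]])
print("plunger face dock",R.T@(P[:2]-[.561,.1927]), R.T@(onplane("top",(249.5,188.3),.015)[:2]-[.561,.1927]))
print("tcp dock",R.T@(manip.observe()["position"][:2]-[.561,.1927]))
E
```

```text
11.9 [0.4536 0.1876 0.0353] [-1.7993e+02 -1.0000e-02  9.2820e+01] F [-5.5 -0.1  7.3] gap 0.157 grip 30.6
lin [-0.     0.576 -0.013] spin 0.01
[0.62237645 0.19482966 0.0185343 ] [ 0.39889876 -0.18237316  0.38538573  0.08582459]
plunger face dock [ 0.06140795 -0.00081752] [0.06083165 0.00075115]
tcp dock [-1.07500556e-01  6.17382597e-05]
```

Emit:
{"method": "apply_moves", "body": {
  "series": [
    {"linear": [0,0.05,-0.01],"spin": 0,"gripper": -1},
    {"linear": [0,0.12,-0.01],"spin": 0,"gripper": -1},
    {"linear": [0,0.2,-0.01],"spin": 0,"gripper": -1},
    {"linear": [0,0.27,-0.01],"spin": 0,"gripper": -1},
    {"linear": [0,0.35,-0.01],"spin": 0,"gripper": -1},
    {"linear": [0,0.42,-0.01],"spin": 0,"gripper": -1},
    {"linear": [0,0.5,-0.01],"spin": 0,"gripper": -1}
  ]
}}

```text
time_s: 12.78
position: [0.4794, 0.1889, 0.0358]
orientation: [-180.0, 0.0, 92.8]
contact_force: [-0.1, 0.1, -1.9]
finger_gap: 0.157
grip_force: 29.3
```

Emit:
{"method": "apply_moves", "body": {
  "series": [
    {"linear": [0,0.07,0],"spin": 0,"gripper": -1},
    {"linear": [0,0.15,0],"spin": 0,"gripper": -1},
    {"linear": [0,0.22,0],"spin": 0,"gripper": -1},
    {"linear": [0,0.3,0],"spin": 0,"gripper": -1}
  ]
}}

```text
time_s: 13.28
position: [0.4944, 0.1896, 0.0358]
orientation: [-180.0, -0.0, 92.8]
contact_force: [-0.2, -0.3, -1.8]
finger_gap: 0.162
grip_force: 29.3
```

Emit:
{"method": "apply_moves", "body": {
  "series": [
    {"linear": [0,0.08,0.004],"spin": 0,"gripper": -1},
    {"linear": [0,0.16,0.005],"spin": 0,"gripper": -1},
    {"linear": [0,0.24,0.005],"spin": 0,"gripper": -1},
    {"linear": [0,0.32,0.005],"spin": 0,"gripper": -1},
    {"linear": [0,0.4,0.005],"spin": 0,"gripper": -1},
    {"linear": [0,0.48,0.005],"spin": 0,"gripper": -1},
    {"linear": [0,0.54,0.005],"spin": 0,"gripper": -1},
    {"linear": [0,0.6,0.005],"spin": 0,"gripper": -1}
  ]
}}

```text
time_s: 14.28
position: [0.5243, 0.191, 0.0356]
orientation: [-180.0, 0.0, 92.8]
contact_force: [-0.3, -0.0, -1.7]
finger_gap: 0.154
grip_force: 29.3
```

Emit:
{"method": "apply_moves", "body": {
  "series": [
    {"linear": [0,0.04,0],"spin": 0,"gripper": -1},
    {"linear": [0,0.08,0],"spin": 0,"gripper": -1},
    {"linear": [0,0.12,0],"spin": 0,"gripper": -1},
    {"linear": [0,0.16,0],"spin": 0,"gripper": -1},
    {"linear": [0,0.2,0],"spin": 0,"gripper": -1}
  ]
}}

```text
time_s: 14.9
position: [0.5342, 0.1915, 0.0355]
orientation: [-180.0, 0.0, 92.8]
contact_force: [-1.6, -2.0, -1.9]
finger_gap: 0.159
grip_force: 29.3
```

Emit:
{"method": "apply_moves", "body": {
  "series": [
    {"linear": [0,0.03,0],"spin": 0,"gripper": -1},
    {"linear": [0,0.06,0],"spin": 0,"gripper": -1},
    {"linear": [0,0.08,0],"spin": 0,"gripper": -1},
    {"linear": [0,0.08,0],"spin": 0,"gripper": -1}
  ]
}}

```text
time_s: 15.4
position: [0.5383, 0.1917, 0.0356]
orientation: [180.0, 0.0, 92.8]
contact_force: [-1.2, -2.1, -2.4]
finger_gap: 0.155
grip_force: 29.3
```

Emit:
{"method": "apply_moves", "body": {
  "series": [
    {"linear": [0,0.02,0],"spin": 0,"gripper": -1},
    {"linear": [0,0.04,0],"spin": 0,"gripper": -1},
    {"linear": [0,0.04,0],"spin": 0,"gripper": -1}
  ]
}}

```text
time_s: 15.78
position: [0.5402, 0.1919, 0.0356]
orientation: [180.0, 0.0, 92.8]
contact_force: [-1.2, -2.1, -1.1]
finger_gap: 0.159
grip_force: 29.3
```

Emit:
{"method": "apply_moves", "body": {
  "series": [
    {"linear": [0,0.02,0],"spin": 0,"gripper": -1},
    {"linear": [0,0.04,0],"spin": 0,"gripper": -1},
    {"linear": [0,0.04,0],"spin": 0,"gripper": -1}
  ]
}}

```text
time_s: 16.15
position: [0.5423, 0.192, 0.0356]
orientation: [180.0, 0.0, 92.8]
contact_force: [0.2, -2.2, -2.5]
finger_gap: 0.155
grip_force: 29.3
```

Emit:
{"method": "apply_moves", "body": {
  "series": [
    {"linear": [0,0.02,0],"spin": 0,"gripper": -1},
    {"linear": [0,0.04,0],"spin": 0,"gripper": -1},
    {"linear": [0,0.04,0],"spin": 0,"gripper": -1}
  ]
}}

```text
time_s: 16.52
position: [0.5442, 0.192, 0.0356]
orientation: [180.0, 0.0, 92.8]
contact_force: [0.2, -1.0, -1.8]
finger_gap: 0.158
grip_force: 29.3
```

Emit:
{"method": "apply_moves", "body": {
  "series": [
    {"linear": [0,0.02,0],"spin": 0,"gripper": -1},
    {"linear": [0,0.03,0],"spin": 0,"gripper": -1},
    {"linear": [0,0.03,0],"spin": 0,"gripper": -1}
  ]
}}

```text
time_s: 16.9
position: [0.5457, 0.1921, 0.0356]
orientation: [180.0, 0.0, 92.8]
contact_force: [-0.8, -1.5, -1.8]
finger_gap: 0.154
grip_force: 29.3
```

Emit:
{"method": "apply_moves", "body": {
  "series": [
    {"linear": [0,0.02,0],"spin": 0,"gripper": -1},
    {"linear": [0,0.03,0],"spin": 0,"gripper": -1},
    {"linear": [0,0.03,0],"spin": 0,"gripper": -1}
  ]
}}

```text
time_s: 17.27
position: [0.5467, 0.1922, 0.0355]
orientation: [-180.0, -0.0, 92.8]
contact_force: [-5.0, -1.9, 1.0]
finger_gap: 0.156
grip_force: 29.7
```

Emit:
{"method": "apply_moves", "body": {
  "series": [
    {"linear": [0,0.02,0],"spin": 0,"gripper": -1},
    {"linear": [0,0.03,0],"spin": 0,"gripper": -1},
    {"linear": [0,0.03,0],"spin": 0,"gripper": -1}
  ]
}}

```text
time_s: 17.65
position: [0.5479, 0.1922, 0.0354]
orientation: [-179.9, 0.0, 92.8]
contact_force: [-5.9, -1.8, 1.5]
finger_gap: 0.159
grip_force: 29.8
```

Emit:
{"method": "apply_moves", "body": {
  "series": [
    {"linear": [0,0.02,0],"spin": 0,"gripper": -1},
    {"linear": [0,0.03,0],"spin": 0,"gripper": -1},
    {"linear": [0,0.03,0],"spin": 0,"gripper": -1}
  ]
}}

```text
time_s: 18.02
position: [0.5493, 0.1923, 0.0354]
orientation: [-179.9, 0.0, 92.8]
contact_force: [-6.3, -2.4, 1.9]
finger_gap: 0.157
grip_force: 29.9
```

Emit:
{"method": "apply_moves", "body": {
  "series": [
    {"linear": [0,0.02,0],"spin": 0,"gripper": -1},
    {"linear": [0,0.03,0],"spin": 0,"gripper": -1},
    {"linear": [0,0.03,0],"spin": 0,"gripper": -1}
  ]
}}

```text
time_s: 18.4
position: [0.5507, 0.1923, 0.0354]
orientation: [-179.9, 0.0, 92.8]
contact_force: [-7.0, -2.0, 2.4]
finger_gap: 0.154
grip_force: 30.0
```

Emit:
{"method": "apply_moves", "body": {
  "series": [
    {"linear": [0,0.01,0],"spin": 0,"gripper": -1},
    {"linear": [0,0.02,0],"spin": 0,"gripper": -1},
    {"linear": [0,0.02,0],"spin": 0,"gripper": -1}
  ]
}}

```text
time_s: 18.77
position: [0.5516, 0.1923, 0.0354]
orientation: [-179.9, 0.0, 92.8]
contact_force: [-7.8, -2.0, 3.8]
finger_gap: 0.159
grip_force: 30.1
```

Emit:
{"method": "apply_moves", "body": {
  "series": [
    {"linear": [0,0.01,0],"spin": 0,"gripper": -1},
    {"linear": [0,0.02,0],"spin": 0,"gripper": -1},
    {"linear": [0,0.02,0],"spin": 0,"gripper": -1}
  ]
}}

```text
time_s: 19.15
position: [0.5526, 0.1925, 0.0354]
orientation: [-179.9, -0.0, 92.8]
contact_force: [-8.1, -1.0, 2.7]
finger_gap: 0.156
grip_force: 30.0
```

Emit:
{"method": "apply_moves", "body": {
  "series": [
    {"linear": [0,0.01,0],"spin": 0,"gripper": -1},
    {"linear": [0,0.01,0],"spin": 0,"gripper": -1},
    {"linear": [0,0.01,0],"spin": 0,"gripper": -1}
  ]
}}

```text
time_s: 19.52
position: [0.5531, 0.1925, 0.0354]
orientation: [-179.9, 0.0, 92.8]
contact_force: [-8.4, -2.2, 3.0]
finger_gap: 0.156
grip_force: 30.0
```

Emit:
{"method": "apply_moves", "body": {
  "series": [
    {"linear": [0,0.01,0],"spin": 0,"gripper": -1},
    {"linear": [0,0.01,0],"spin": 0,"gripper": -1},
    {"linear": [0,0.01,0],"spin": 0,"gripper": -1}
  ]
}}

```text
time_s: 19.9
position: [0.5536, 0.1925, 0.0354]
orientation: [-179.9, -0.0, 92.8]
contact_force: [-9.5, -1.6, 3.3]
finger_gap: 0.155
grip_force: 30.1
```

```bash
python3 - <<'E'
from h import *
s=manip.read_camera("scene")
cv2.imwrite("pics/push.png",crop(s,345,220,70,65,8))
E
python3 go.py .5515 .1925 .0356 92.75
```

```text
19.95 [0.5536 0.1925 0.0354] [-179.9    -0.     92.82] F [-7.7 -2.3  3. ] gap 0.155 grip 30.1
lin [ 0.002 -0.042 -0.003] spin 0.01
```

View pics/push.png

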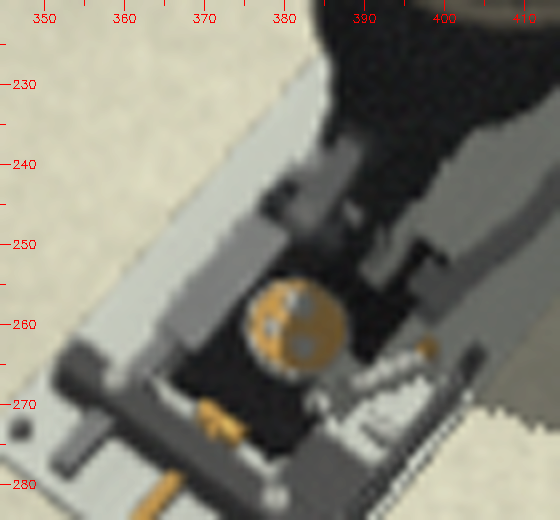

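The pawl's tip is at about (384,270), back where it stood when free. It's now inside the carrier's notch behind the tooth, so it has clicked in. I'll back off gently to check that it holds.

Emit:
{"method": "apply_moves", "body": {
  "series": [
    {"linear": [0,-0.01,0],"spin": 0,"gripper": -1},
    {"linear": [0,-0.025,0],"spin": 0,"gripper": -1},
    {"linear": [0,-0.025,0],"spin": 0,"gripper": -1}
  ]
}}

```text
time_s: 20.32
position: [0.5524, 0.1925, 0.0354]
orientation: [-179.9, -0.0, 92.8]
contact_force: [-7.5, -1.7, 2.1]
finger_gap: 0.158
grip_force: 30.0
```

Emit:
{"method": "apply_moves", "body": {
  "series": [
    {"linear": [0,-0.01,0],"spin": 0,"gripper": -1},
    {"linear": [0,-0.02,0],"spin": 0,"gripper": -1},
    {"linear": [0,-0.02,0],"spin": 0,"gripper": -1}
  ]
}}

```text
time_s: 20.7
position: [0.552, 0.1925, 0.0355]
orientation: [-180.0, -0.0, 92.8]
contact_force: [-5.2, -1.6, 0.5]
finger_gap: 0.154
grip_force: 29.7
```

Emit:
{"method": "apply_moves", "body": {
  "series": [
    {"linear": [0,-0.01,0],"spin": 0,"gripper": -1},
    {"linear": [0,-0.02,0],"spin": 0,"gripper": -1},
    {"linear": [0,-0.02,0],"spin": 0,"gripper": -1}
  ]
}}

```text
time_s: 21.08
position: [0.5517, 0.1925, 0.0356]
orientation: [180.0, -0.0, 92.8]
contact_force: [-0.1, 0.2, -3.4]
finger_gap: 0.156
grip_force: 29.3
```

Emit:
{"method": "apply_moves", "body": {
  "series": [
    {"linear": [0,-0.01,0],"spin": 0,"gripper": -1},
    {"linear": [0,-0.01,0],"spin": 0,"gripper": -1}
  ]
}}

```text
time_s: 21.32
position: [0.5514, 0.1925, 0.0357]
orientation: [179.9, -0.0, 92.8]
contact_force: [5.2, 1.0, -6.4]
finger_gap: 0.157
grip_force: 29.3
```

The pawl holds: the load went to zero and then turned into a pull. Releasing.

Emit:
{"method": "apply_moves", "body": {
  "series": [
    {"linear": [0,0.015,0],"spin": 0,"gripper": -1},
    {"linear": [0,0.015,0],"spin": 0,"gripper": -0.7},
    {"linear": [0,0.015,0],"spin": 0,"gripper": -0.4},
    {"linear": [0,0.015,0],"spin": 0,"gripper": -0.3},
    {"linear": [0,0.015,0],"spin": 0,"gripper": -0.3}
  ]
}}

```text
time_s: 21.95
position: [0.5516, 0.1924, 0.0356]
orientation: [180.0, -0.0, 92.8]
contact_force: [0.6, 0.1, -0.1]
finger_gap: 0.348
grip_force: 0.0
```

Emit:
{"method": "apply_moves", "body": {
  "series": [
    {"linear": [0,0,-0.1],"spin": 0,"gripper": -0.3},
    {"linear": [0,0,-0.4],"spin": 0,"gripper": -0.3},
    {"linear": [0,0,-0.9],"spin": 0,"gripper": -0.3},
    {"linear": [0,0,-1.5],"spin": 0,"gripper": -0.3},
    {"linear": [0.3,-1.0,-2.3],"spin": 0,"gripper": -0.3},
    {"linear": [-0.5,-2.0,-3],"spin": 0,"gripper": -0.3},
    {"linear": [-1.2,-3.0,-3.3],"spin": 0,"gripper": -0.3},
    {"linear": [-1.8,-3.8,-3.3],"spin": 0,"gripper": -0.3}
  ]
}}

```text
time_s: 22.95
position: [0.3654, 0.0926, 0.2026]
orientation: [179.8, -0.0, 92.8]
contact_force: [-0.1, -1.0, 0.7]
finger_gap: 0.351
grip_force: 0.0
```

```bash
python3 - <<'E'
from h import *
s=manip.read_camera("scene");t=manip.read_camera("top")
cv2.imwrite("pics/end.png",np.hstack([crop(t,215,160,65,75,7),crop(s,350,220,48,75,7)]))
E
python3 go.py .5515 .1925 .0356 92.75
```

```text
23.05 [0.3627 0.0909 0.2022] [1.7992e+02 1.0000e-02 9.2730e+01] F [ 0.7  0.8 -0.2] gap 0.35 grip 0.0
lin [1.85  3.869 3.333] spin -0.0
```

View pics/end.png

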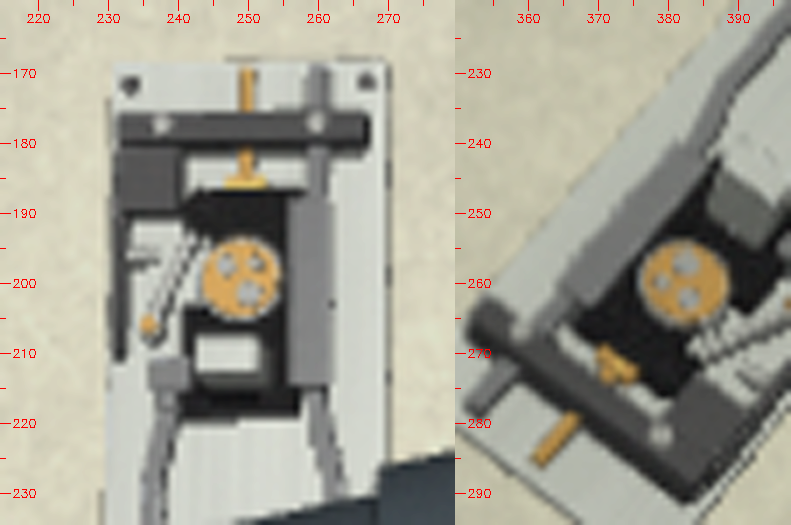

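The carrier is latched: the pawl tip at top (243,193) sits behind the tooth, and the plunger head at (249,186) is pressed by the nose. The arm is clear, so I'm handing it in.

```bash
python3 -c "
from rig import manip
print(manip.job_done())"
```

```text
the job is handed in; nothing more can be done
None
```

The carrier is latched in the dock: the pawl sits behind its tooth and held it against the pressed plunger when I pulled back and let go. I handed the job in at about 23 s with the arm clear; no verdict was returned.

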